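# Load an offcut under the sprung hold-down arm

### The job

Push the wooden wedge, thin end first, under the red sprung arm of the jig, on the bare half of the bed to the right of the blue lane, until its thick end meets the arm, so that the wedge alone holds the arm open. While it does, slide the pine offcut lengthwise along the blue lane beneath the arm until it meets the dark end stop, and let go of it. Then draw the wedge straight out and leave it lying flat in front of the arm, so that the arm clamps the offcut; do not disturb the screw jar, the tape measure or the small valve.

Things in the scene. Friction and masses are not known exactly. Their poses are not given: they have to be found in the camera images.
- jig: Aluminium jig fixed to the bench: bed 280 (x) x 220 (y) mm, top 8 mm above the bench, from x = -130 (front, robot side) to +150 mm. Origin on the bench under the middle of the arm's nose; +x to the jig's rear, y along the nose, z up. A blue lane 46 mm wide runs along x at y = +50 mm (centre) from the front to the end stop. The wedge belongs at about y = -50 mm.
- jig_arm (a joint): Opening angle of the red sprung arm about its hinge (along y, jig x = +120 mm, 26 mm above the bench), rad. 0 = shut (nose 7 mm above the bed), grows as the nose rises, stop at 0.45. About 0.14 on the wedge's step, 0.10 on the offcut. The nose presses down with about 4 N shut, 6 N on the wedge; pushing the wedge in takes about 8 to 18 N.
- nose (a point): Middle of the underside of the arm's nose, a red bar 184 mm long (y) and 12 mm thick (x), with a blunt upright front face 6 mm in front of this point; 15 mm above the bench when shut.
- wedge: Loose wooden wedge, 135 mm long (x), 26 mm wide (y), 0.1 kg, with a yellow band round its thick end. Origin: on its underside where the thick end begins. Thick end (the grip) from x = -45 to 0, 45 mm high; flat step from x = 0 to +25 mm, 24 mm high; then it slopes down to a 4 mm thin tip at x = +90 mm. Starts flat, tip away from the robot.
- offcut: Loose pine offcut 38 (x) x 75 (y) x 19 mm (z), about 0.04 kg; origin at the centre of its underside, its length along its own y. Starts flat on the bench.
- jar: Screw jar with a yellow lid, 59 mm across, 88 mm high, loose; origin at the centre of its underside. Leave alone.
- tape: Yellow and black tape measure standing upright, 39x82x66 mm, loose; origin at the centre of its underside. Leave alone.
- small_valve: Small brass valve with a blue handle, 32x102x46 mm, loose; origin at the centre of its underside. Leave alone.
- lane_end (a point): On the bed, middle of the front face of the dark steel end stop that closes the blue lane: jig x = +25, y = +50 mm. The stop is 60 mm wide (y) and 18 mm high.
- guard_edge (a point): Middle of the front lower edge of the clear chip guard over the arm: jig x = -20 mm, 112 mm above the bench. The guard reaches from there 162 mm to the rear and 106 mm to either side. A gripper pointing straight down at the parts near the arm hits it; leaning back 25 to 45 degrees towards the jig's front it passes.
Not all that is in view belongs to the job. Of the things that look like the offcut, take the one that is nearest to the robot's base at the start.

How it is judged:
On the way, in this order (a step that is already met when the one before it is completed fails the run):
1. the wedge holds the arm open, the offcut not yet under it (value of joint jig_arm above 0.12 rad and contact force between wedge and jig_arm above 1 N and y of wedge in the frame of jig below 0 m and x of offcut in the frame of jig below -0.055 m), for 0.2 s.
2. the offcut lies beneath the arm, near the end stop, while the wedge still holds the arm open (value of joint jig_arm above 0.12 rad and contact force between wedge and jig_arm above 1 N and x of offcut in the frame of jig above -0.0225 m and horizontal distance between offcut and jig below 0.07 m and z of offcut in the frame of jig below 0.013 m), for 0.2 s.
At the end, for the whole second after the job is handed in: Offcut flat in the blue lane (14 mm, 0.2 rad), within 10 mm of the end stop, the arm pressing on it with over 2 N (joint 0.07 to 0.12); wedge out from under the arm, origin over 90 mm in front of the nose, flat on bed or bench; both at rest (x of offcut in the frame of jig between -0.0225 and 0 m and y of offcut in the frame of jig between 0.036 and 0.064 m and angle between the y axis of offcut and the x axis of jig, either way round below 0.2 rad and angle between offcut's own z axis and vertical below 0.06 rad and z of offcut in the frame of jig below 0.012 m and value of joint jig_arm between 0.07 and 0.12 rad and contact force between offcut and jig_arm above 2 N and contact force between wedge and jig_arm below 0.1 N and x of wedge in the frame of jig below -0.09 m and angle between wedge's own z axis and vertical below 0.15 rad and height (world z) of wedge below 0.02 m and linear speed of each of wedge, offcut below 0.02 m/s); the robot touches nothing.
It fails at once if the screw jar is displaced more than 30 mm (distance of jar from where it was at the start of the episode above 0.03 m).
It fails at once if the tape measure is displaced more than 30 mm (distance of tape from where it was at the start of the episode above 0.03 m).
It fails at once if the small valve is displaced more than 30 mm (distance of small_valve from where it was at the start of the episode above 0.03 m).
It also fails if it takes over 70 s, if anything falls off the work surface, if the arm or the gripper's body presses on something with over 40 N, if the wrist force passes 120 N, or if a joint passes its speed limit or range.

### The arm

A 6-joint arm with a two-finger parallel gripper is mounted at the origin on a cart in front of the work surface, level with it; the furniture and walls round the work are solid. World frame = base frame: x ahead of the robot, y to its left, z up, the work surface at z = 0. Lengths are in m, angles in rad, forces in N, time in s.
With the tool pointing down it reaches from about 0.325 to 0.925 m from the base axis. Payload 3.1 kg.
Tool frame: the origin (TCP) lies between the finger pads; the fingertips stand 25 mm ahead of it and the grasp point (between the pads) lies 6 mm ahead of it (manip.tip_reach is the z of the fingertips in the tool frame, in m); z points along the fingers, y is the line along which they close (so a half turn about z gives the same grasp; the last joint's range is limited). The gripper opens to 85 mm and grips with 20 to 120 N. Pads are 22 mm wide; open, the fingers measure 114 mm over their backs; the gripper's body (76 mm by 85 mm) begins 54 mm behind the grasp point. The pads swing forward as they close: fully open they stand 13 mm farther back than shut.
Start: joints at [1.067, 0.217, 1.613, -0, 1.311, -0.112], TCP at [0.239, 0.578, 0.256] pointing down, gripper open.
Joint ranges: [-2.75, 2.75], [-0.78, 2.1], [0.31, 2.55], [-1.13, 4.27], [0.13, 2.63], [-2.58, 2.58]. Speed limits (rad/s): [2.79, 2.79, 3.14, 3.14, 3.14, 3.14].

### API

Orientations are given as a unit quaternion [w, x, y, z].
In Python, from bench import manip gives the robot as it stands. The module is installed in compiled form; this text tells all that it offers.
- The arm moves only by the shell command python3 -m inch 'ROWS'. ROWS is JSON, a list of rows, each a list of 3 entries, a list of its own where there are three numbers: the shift along the world's x, y, z in mm, then the turn about the world's z in degrees, then the finger opening in mm, from 0 to 85.4. In form: [[[tx, ty, tz], spin, gripper], ...]. A call has 1 to 10 rows; each row is the pose to reach, as a shift and turn from the pose commanded when the call began; what a row does not reach only later rows make up. A row lasts 1/12 s, in which the tool goes at most 41.7 mm and 7.16 degrees, less where a joint would pass 70% of its speed; a pose out of reach is approached as far as the arm can. A call with a gripper value outside its range is refused whole. The fingers move at their own pace and stop on an object; the grip force is fixed at half the most. Time passes only in rows, so rows that repeat a pose let the fingers close. It gives the time, the measured TCP pose, the force, the opening and the grip force at its end, in the units of the state.
- manip.sense(): the state, without advancing time (a new reading comes with each control period).
- manip.camera(name): name is "scene" or "top"; returns a dict with "pixels" (420x560x3 uint8, red, green, blue), "depth" (420x560 float32, m along the optical axis (not along the pixel's ray), 0 where there is no reading), "fovy" (degrees; the focal length in pixels is half the picture's height over the tangent of half this angle, whatever the lens; pixels are square), "cx", "cy" (the principal point, pixels), "extrinsics" (4x4, takes a point from camera to world coordinates). Camera axes: x right, y up, looking along -z (the intrinsics and any distortion apply to the point x, -y, -z); pixel columns grow to the right and rows downward; lengths in m; the calibration is good to about 2 mm. A picture is of the moment at which its call begins.
- manip.sign_off(): hands the job in; it is judged then, once.
The state is a dict: "time_s": time; "qpos": joint angles; "dq": joint speeds; "joint_efforts": joint torques, N m; "ee_pos": TCP position; "ee_rot": TCP orientation; "force": force on the tool from outside, world axes, zero at the start; "wrist_torque": the same for the moment, N m; "gripper_width": finger opening in m; "grasp_force": force on a finger pad.
Only numpy, scipy, OpenCV 4.12 (cv2) and the standard library are available. Lean on these libraries where they do the work, as an engineer would, in place of code of your own. Each camera call takes 0.05 s, during which the arm holds its last target. There are 200 camera calls.

## Working session

There is one attempt and no reset: what is moved stays moved. The work goes in short steps, Python scripts to look and compute and a shell command to move; the robot and the scene stay as the last step left them, time stands still between calls to the robot, and variables do not carry over. Pictures are saved under pics/ and viewed, at most 12 in all, crops included, and the job is handed in when it is done.

```bash
mkdir -p pics; cat > h.py <<'E'
import numpy as np, cv2
from bench import manip
def shot(name):
    c=manip.camera(name); np.savez(f'{name}.npz',**c); return c
def load(name): return dict(np.load(f'{name}.npz'))
def K(c):
    f=c['pixels'].shape[0]/2/np.tan(np.radians(float(c['fovy']))/2); return f
def pt(c,u,v,z=None):
    """world point at pixel; from depth, or intersect plane z"""
    f=K(c);E=c['extrinsics'];d=np.array([(u-c['cx'])/f,-(v-c['cy'])/f,-1.])
    if z is None:
        D=np.median(c['depth'][int(v)-1:int(v)+2,int(u)-1:int(u)+2]); return E[:3,:3]@(d*D)+E[:3,3]
    r=E[:3,:3]@d; o=E[:3,3]; return o+r*(z-o[2])/r[2]
def proj(c,p):
    q=np.linalg.inv(c['extrinsics'])@np.r_[p,1]; f=K(c); return c['cx']+f*q[0]/-q[2], c['cy']-f*q[1]/-q[2]
def save(c,name,box=None,k=1):
    im=c['pixels'][:,:,::-1]
    if box: im=im[box[1]:box[3],box[0]:box[2]]
    cv2.imwrite(f'pics/{name}.png',cv2.resize(im,None,fx=k,fy=k,interpolation=cv2.INTER_CUBIC))
E
python3 - <<'E'
from h import *
np.set_printoptions(precision=4,suppress=True)
for n in('scene','top'):
    c=shot(n);save(c,n+'0',k=1.4); print(n,list(c.keys()),c['fovy'],c['cx'],c['cy'],c['extrinsics'],(c['depth']==0).mean())
s=manip.sense(); print(s['ee_pos'],s['ee_rot'],manip.tip_reach,s['time_s'])
E
```

```text
scene ['pixels', 'depth', 'fovy', 'cx', 'cy', 'extrinsics'] 54.37825382986547 281.24790936165004 205.14783986289618 [[-0.7948  0.4267 -0.4316  0.1265]
 [-0.6069 -0.5609  0.563   0.7389]
 [-0.0019  0.7094  0.7048  0.9111]
 [ 0.      0.      0.      1.    ]] 0.009340986394557823
top ['pixels', 'depth', 'fovy', 'cx', 'cy', 'extrinsics'] 43.27020108644438 275.4890427216648 209.4567644489415 [[ 0.0152  0.9908 -0.1347  0.445 ]
 [-0.9998  0.0168  0.0112  0.0778]
 [ 0.0133  0.1345  0.9908  1.549 ]
 [ 0.      0.      0.      1.    ]] 0.004090136054421769
[0.2383 0.577  0.2551] [-0.0003  0.1946  0.9809 -0.001 ] 0.025 0.1
```

View pics/scene0.png

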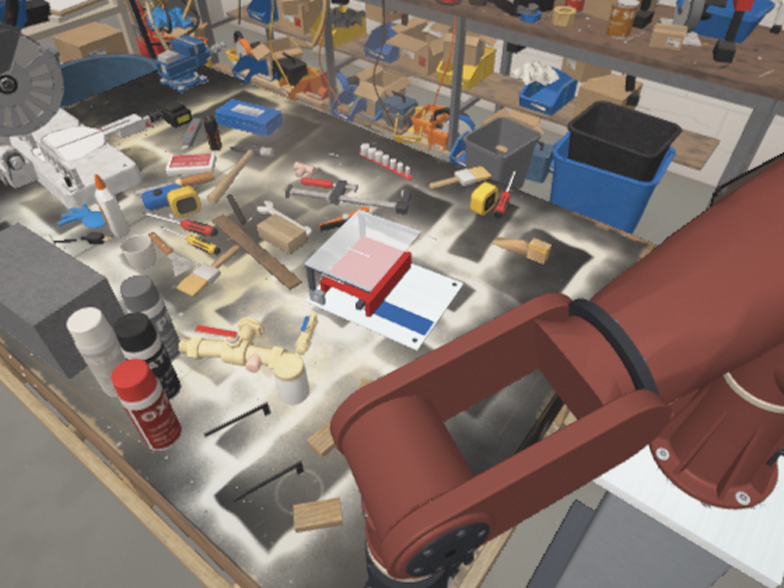

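View pics/top0.png

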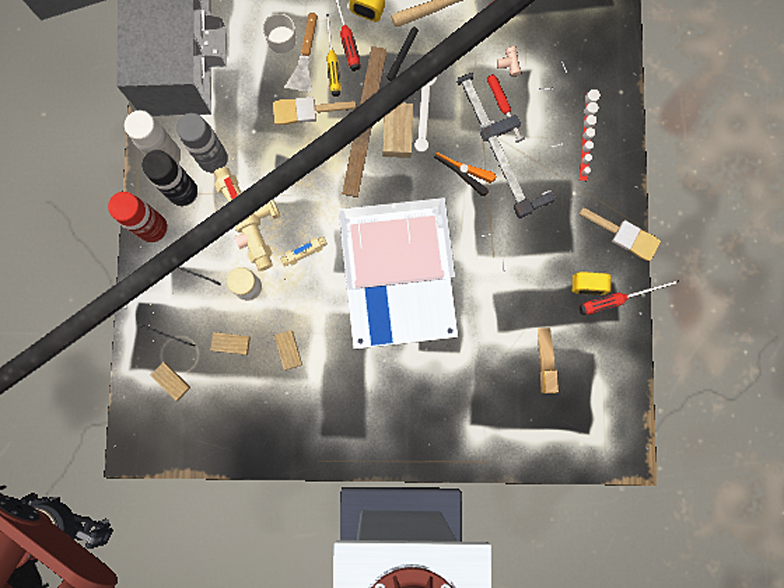

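The top view (1.4x) shows the jig with its blue lane at (378,315), the wedge at (548,360) with its thick end towards the robot, the jar at (243,283), the small valve at (303,250) and the tape at (592,283). Three pieces look like the offcut: (170,381), (230,343) and (288,350). I'll compute their distances from the base and enlarge the area.

```bash
python3 - <<'E'
from h import *
np.set_printoptions(precision=4,suppress=True)
c=load('top');s=load('scene')
for n,u,v in [('a',170,381),('b',230,343),('c',288,350),('far block',398,130),('wedge thick',550,382),('wedge thin',545,340),('jar',243,283),('bed',415,320),('lane',378,320),('nose?',400,287),('valve',303,250),('bench',400,400)]:
    p=pt(c,u/1.4,v/1.4); r=proj(s,p); q=pt(s,*r) if 0<r[0]<559 and 0<r[1]<419 else None
    print(n,p,'dist',np.hypot(*p[:2]),'scene px',np.array(r),q)
save(c,'topcrop',(90,130,410,370-80),2.5)
E
```

```text
a [0.4646 0.4975 0.0219] dist 0.6807390899263277 scene px [226.979  363.1511] [0.4665 0.4962 0.017 ]
b [0.5442 0.3794 0.0192] dist 0.6633944282143484 scene px [235.9051 307.3536] [0.5456 0.3782 0.0163]
c [0.5317 0.2599 0.0185] dist 0.5918356541437674 scene px [269.9356 278.0959] [0.2793 0.5582 0.5744]
far block [1.0006 0.0399 0.0371] dist 1.0013979062778116 scene px [201.9814 162.3864] [1.0032 0.0379 0.0346]
wedge thick [ 0.4741 -0.2738  0.0459] dist 0.547437783201487 scene px [385.7365 173.6191] [ 0.4751 -0.2767  0.0434]
wedge thin [ 0.5615 -0.2728  0.0109] dist 0.6242316440306829 scene px [360.5355 171.5218] [ 0.5629 -0.2762  0.0078]
jar [0.6591 0.3449 0.0898] dist 0.7438844601441029 scene px [208.7781 258.4516] [0.6626 0.3423 0.0844]
bed [ 0.5993 -0.0018  0.0063] dist 0.599290454052159 scene px [305.7358 213.155 ] [ 0.5998 -0.0026  0.0053]
lane [0.5975 0.0756 0.0111] dist 0.6023049514376126 scene px [291.3147 227.2296] [0.5998 0.0724 0.0067]
nose? [0.6678 0.0306 0.0108] dist 0.6685301611545279 scene px [281.655  208.5031] [0.6707 0.0268 0.006 ]
valve [0.737  0.2329 0.0423] dist 0.7729571866050171 scene px [219.0671 230.5097] [0.7374 0.2326 0.0417]
bench [ 0.4332  0.0273 -0.0018] dist 0.4340114281104861 scene px [347.2147 246.0016] [0.2342 0.4888 0.5903]
```

View pics/topcrop.png

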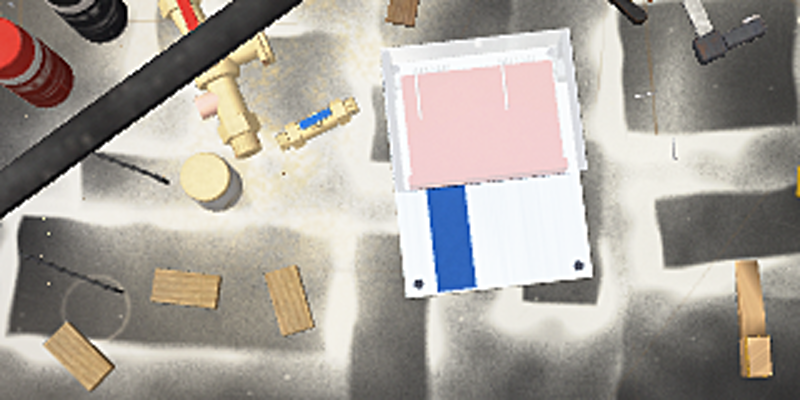

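Crop px: the candidates are a (78,355), b (187,288) and c (290,300). Their distances from the base are 0.681, 0.663 and 0.592 m, so c is the offcut meant. Its top is at z≈0.019, which fits. Next are precise poses of the offcut, wedge and jig.

```bash
cat >> h.py <<'E'
def cloud(c):
    v,u=np.mgrid[0:420,0:560]; f=K(c);D=c['depth']
    P=np.stack([(u-c['cx'])/f*D,-(v-c['cy'])/f*D,-D],-1)@c['extrinsics'][:3,:3].T+c['extrinsics'][:3,3]; return P
def rect(c,ctr,rad,z0,z1):
    P=cloud(c);m=(np.hypot(P[...,0]-ctr[0],P[...,1]-ctr[1])<rad)&(P[...,2]>z0)&(P[...,2]<z1)&(c['depth']>0)
    Q=P[m]; (x,y),(w,h),a=cv2.minAreaRect((Q[:,:2]*1000).astype(np.float32))
    return dict(n=len(Q),c=(x,y),size=(w,h),ang=a,mean=Q.mean(0)*1000,zmed=np.median(Q[:,2])*1000)
E
python3 - <<'E'
from h import *
np.set_printoptions(precision=1,suppress=True)
c=load('top');s=load('scene')
print('offcut',rect(c,(.532,.26),.06,.011,.03))
for n,k in(('top',c),('scene',s)):
    print(n,'thick',rect(k,(.474,-.274),.04,.036,.06)); print(n,'wedge all',rect(k,(.52,-.274),.1,.005,.06))
    hsv=cv2.cvtColor(k['pixels'],cv2.COLOR_RGB2HSV);P=cloud(k)
    m=(hsv[...,0]>100)&(hsv[...,0]<125)&(hsv[...,1]>150)&(abs(P[...,0]-.62)<.12)&(abs(P[...,1]-.06)<.05)
    (x,y),(w,h),a=cv2.minAreaRect((P[m][:,:2]*1000).astype(np.float32)); Q=P[m]*1000
    f=np.polyfit(Q[:,0],Q[:,1],1); print('lane',m.sum(),x,y,w,h,a,'fit yaw',np.degrees(np.arctan(f[0])),'y at x=600',np.polyval(f,600),Q[:,0].min(),Q[:,0].max(),np.median(Q[:,2]))
    # red nose
    m=((hsv[...,0]<6)|(hsv[...,0]>174))&(hsv[...,1]>120)&(abs(P[...,0]-.68)<.1)&(abs(P[...,1]-.0)<.15)&(P[...,2]<.07);Q=P[m]*1000
    print('red',len(Q),Q.mean(0) if len(Q) else 0)
for u,v in[(405,297),(592,275)]: print('front corner',pt(c,90+u/2.5,130+v/2.5,.008)*1000)
for y in (-3.5,): pass
s0=pt(s,418/1.4,348/1.4,.008)*1000; s1=pt(s,462/1.4,285/1.4,.008)*1000; print('scene corners',s0,s1)
E
```

```text
offcut {'n': 348, 'c': (532.590576171875, 261.5308532714844), 'size': (74.96682739257812, 38.592342376708984), 'ang': 18.493227005004883, 'mean': array([532.4, 261.3,  19. ]), 'zmed': np.float64(19.025734397422276)}
top thick {'n': 156, 'c': (475.4253845214844, -275.91375732421875), 'size': (44.05027770996094, 28.106950759887695), 'ang': 5.513123035430908, 'mean': array([ 475.2, -274.6,   44.5]), 'zmed': np.float64(44.308944974927215)}
top wedge all {'n': 708, 'c': (520.2371826171875, -271.43408203125), 'size': (194.00942993164062, 189.7389678955078), 'ang': 77.79930877685547, 'mean': array([ 516. , -273.1,   20. ]), 'zmed': np.float64(15.514351444577912)}
lane 624 607.5787963867188 64.8238525390625 127.04977416992188 73.5160140991211 1.796077013015747 fit yaw 6.0072176514677995 y at x=600 74.76317132148101 542.9329854635289 671.2210979757165 8.116871519585732
red 0 0
scene thick {'n': 93, 'c': (473.6484069824219, -275.439697265625), 'size': (44.855106353759766, 30.208478927612305), 'ang': 5.226998805999756, 'mean': array([ 472.9, -272.8,   41.7]), 'zmed': np.float64(42.01385034805827)}
scene wedge all {'n': 357, 'c': (515.48779296875, -272.4136047363281), 'size': (129.46092224121094, 33.170204162597656), 'ang': 1.9379616975784302, 'mean': array([ 497.7, -268.4,   23.6]), 'zmed': np.float64(20.602714041403015)}
lane 378 612.0745239257812 76.02401733398438 121.52742004394531 39.337886810302734 7.287261962890625 fit yaw 6.512836817986718 y at x=600 74.70653953629213 549.9204053563361 674.672343572038 5.923390827745956
red 659 [690.9  68.6  49.9]
front corner [537.9 126.9   8. ]
front corner [567.1 -90.7   8. ]
scene corners [534.6 126.4   8. ] [561.7 -81.    8. ]
```

```bash
python3 - <<'E'
from h import *
np.set_printoptions(precision=2,suppress=True)
c=load('top');s=load('scene')
for n,k in(('top',c),('scene',s)):
    P=cloud(k)*1000; m=(P[...,0]>440)&(P[...,0]<600)&(P[...,1]>-310)&(P[...,1]<-235)&(P[...,2]>6)
    lab,L=cv2.connectedComponents(m.astype(np.uint8)); b=max(range(1,lab),key=lambda i:(L==i).sum()); Q=P[L==b]
    print(n,len(Q),Q[:,0].min(),Q[:,0].max(),cv2.minAreaRect(Q[:,:2].astype(np.float32)))
    for a in np.arange(450,590,15):
        q=Q[(Q[:,0]>=a)&(Q[:,0]<a+15)]; print(int(a),len(q), q[:,1].min() if len(q) else 0,q[:,1].max() if len(q) else 0, np.median(q[:,2]) if len(q) else 0)
# lane edges, row by row (top)
hsv=cv2.cvtColor(c['pixels'],cv2.COLOR_RGB2HSV); mids=[]
for v in range(207,246):
    u=np.where((hsv[v,240:300,0]>100)&(hsv[v,240:300,0]<125)&(hsv[v,240:300,1]>120))[0]+240
    if len(u)>12: p,q=pt(c,u.min()-.5,v,.008),pt(c,u.max()+.5,v,.008); mids.append(np.r_[(p+q)/2,p[1]-q[1]])
M=np.array(mids)*1000; f=np.polyfit(M[:,0],M[:,1],1);print('lane yaw',np.degrees(np.arctan(f[0])),'y@600',np.polyval(f,600),'width',M[:,3].mean(),len(M))
O=np.array([681.4,34.8]);yaw=np.radians(7.4);R=np.array([[np.cos(yaw),-np.sin(yaw)],[np.sin(yaw),np.cos(yaw)]])
# overlay predicted jig features
im=[]
for n,k in(('top',c),('scene',s)):
    I=cv2.resize(k['pixels'][:,:,::-1],None,fx=4,fy=4,interpolation=cv2.INTER_CUBIC)
    w=lambda x,y,z: tuple(int(t*4+2) for t in proj(k,np.r_[R@[x,y]+O,z]/1000))
    def pl(pts,col): cv2.polylines(I,[np.array([w(*p) for p in pts])],True,col,1)
    pl([(-130,-110,8),(150,-110,8),(150,110,8),(-130,110,8)],(0,255,0)); pl([(-130,27,8),(25,27,8),(25,73,8),(-130,73,8)],(0,255,255))
    pl([(-20,-106,112),(142,-106,112),(142,106,112),(-20,106,112)],(255,0,255)); pl([(-6,-92,15),(6,-92,15),(6,92,15),(-6,92,15)],(255,255,0))
    x0,y0=w(0,0,30); im.append(I[y0-270:y0+270,x0-200:x0+200] if n=='top' else I[y0-270:y0+270,x0-200:x0+200])
cv2.imwrite('pics/ov.png',np.hstack(im))
E
```

```text
top 471 453.92333978902695 590.5083026062516 ((522.5697631835938, -277.257568359375), (137.9016876220703, 37.538326263427734), 3.467665910720825)
450 47 -291.23171619737786 -262.9415743072246 44.303147848891996
465 70 -290.4372502808942 -261.92537842407063 42.88892329876471
480 59 -298.0911936802613 -260.8914196098046 43.12720517044988
495 52 -287.1981137884524 -260.8112364316439 24.717102652625947
510 51 -292.72949655604566 -259.59572207342615 22.355580925694785
525 55 -287.19101555417717 -257.7132788120105 22.154696882343174
540 54 -285.9811740029961 -259.20808779610525 16.779726479679624
555 46 -285.8118647722917 -258.947773136128 11.966168510572306
570 33 -287.2818348653189 -258.21667775689014 9.070483384489902
585 4 -270.11799128234725 -255.5095858452302 7.8328007433488
scene 344 450.714483670567 574.5536383380139 ((512.8652954101562, -272.5023193359375), (124.21295166015625, 33.170204162597656), 1.9379615783691406)
450 74 -291.07884118335124 -258.35482039025226 31.066026097934852
465 65 -290.31641462654613 -257.2657758366227 33.84671195866085
480 60 -288.4770012593 -258.5146912074101 38.1172248011975
495 30 -288.7086381419611 -256.4835117281999 20.283838008665512
510 36 -287.0831292796244 -258.59004305561984 19.88976140178439
525 30 -284.3084533125512 -258.184107903652 17.822236884957764
540 28 -286.87381590422154 -257.0693506583198 11.881576236185353
555 17 -285.10914359553385 -258.31913274500306 9.120477059648358
570 4 -279.2863982250265 -259.09589984626757 7.231097666028141
585 0 0 0 0
lane yaw 7.572523411619157 y@600 74.54102513507608 width 45.25501861190481 38
```

View pics/ov.png

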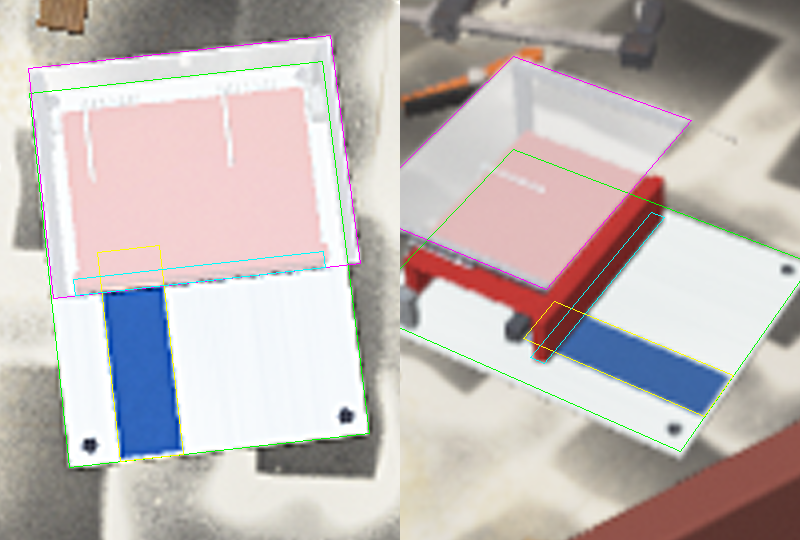

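The overlay matches both views: lane, bed, nose and guard line up to 1–2 mm. So the jig origin is at about (681.4, 34.8) mm with yaw 7.5°. The wedge's rear end is at about (453, -276) with yaw 2.4°. Now moving over the wedge.

```bash
python3 -m inch '[[[100,-400,0],10,85],[[100,-400,0],10,85],[[100,-400,0],10,85],[[100,-400,0],10,85],[[100,-400,0],10,85],[[100,-400,0],10,85],[[100,-400,0],10,85],[[100,-400,0],10,85],[[100,-400,0],10,85],[[100,-400,0],10,85]]'
python3 -c "
from bench import manip;s=manip.sense();print(s['ee_pos'],s['ee_rot'],s['qpos'])"
```

```text
time_s: 0.93
ee_pos: [0.3382, 0.1755, 0.2559]
ee_rot: [0.0, 0.108, 0.994, -0.0]
force: [1.0, 0.2, 0.3]
gripper_width: 0.0851
grasp_force: 0.0
[0.33823142 0.17546865 0.25590373] [ 5.79726745e-05  1.08316376e-01  9.94116442e-01 -2.41637194e-04] [ 2.94168182e-01 -3.47086398e-01  2.14687591e+00 -5.03180942e-04
  1.34188589e+00 -1.05945533e+00]
```

```bash
python3 -m inch '[[[112,-451,0],15,85],[[112,-451,0],15,85],[[112,-451,0],15,85],[[112,-451,0],15,85],[[112,-451,0],15,85],[[112,-451,0],15,85],[[112,-451,0],15,85],[[112,-451,0],15,85],[[112,-451,0],15,85],[[112,-451,0],15,85]]'
python3 -m inch '[[[2,-42,0],0,85],[[2,-42,0],0,85],[[2,-42,0],0,85]]'
python3 -c "
from h import *
s=manip.sense();print(s['ee_pos'],s['ee_rot'],s['qpos'])"
```

```text
time_s: 1.77
ee_pos: [0.4343, -0.2104, 0.2558]
ee_rot: [-0.0, -0.022, 1.0, 0.0]
force: [0.6, -0.1, 0.1]
gripper_width: 0.0851
grasp_force: 0.0
time_s: 2.02
ee_pos: [0.4361, -0.2521, 0.2556]
ee_rot: [-0.001, -0.02, 1.0, 0.001]
force: [-0.8, -0.1, -0.5]
gripper_width: 0.0849
grasp_force: 0.0
[ 0.43613962 -0.25210858  0.25560928] [-5.96382367e-04 -2.02844518e-02  9.99793900e-01  5.85525376e-04] [-6.63611932e-01 -4.30951627e-02  1.89434774e+00  1.60277067e-04
  1.29200450e+00 -2.27502419e+00]
```

```bash
python3 -m inch '[[[16,-24,0],0,85],[[16,-24,-30],0,85],[[16,-24,-70],0,85],[[16,-24,-110],0,85],[[16,-24,-150],0,85],[[16,-24,-170],0,85],[[16,-24,-170],0,85],[[16,-24,-170],0,85]]'
```

```text
time_s: 2.68
ee_pos: [0.4516, -0.2721, 0.0851]
ee_rot: [-0.002, -0.023, 1.0, 0.001]
force: [0.7, 0.1, 1.1]
gripper_width: 0.085
grasp_force: 0.0
```

```bash
python3 -m inch '[[[0,-4,-25],0,85],[[0,-4,-50],0,85],[[0,-4,-50],0,85],[[0,-4,-50],0,85]]'
python3 - <<'E'
from h import *
c=shot('scene'); u,v=proj(c,[.5,-.274,.02]); u=int(u);v=int(v); save(c,'grasp',(u-70,v-60,u+70,v+45),5)
E
```

```text
time_s: 3.02
ee_pos: [0.4531, -0.2781, 0.0375]
ee_rot: [0.0, -0.023, 1.0, -0.0]
force: [0.5, -1.0, 0.1]
gripper_width: 0.0847
grasp_force: 0.0
```

View pics/grasp.png

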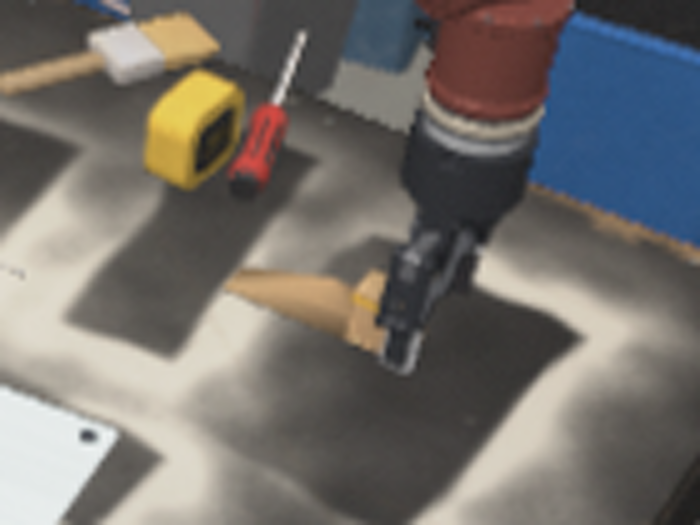

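The picture shows the fingers straddling the wedge's tail: near finger at crop (400,340), thick end at (365,310). Closing now.

```bash
python3 -m inch '[[[0,1,-2],0,40],[[0,1,-2],0,30],[[0,1,-2],0,20],[[0,1,-2],0,15],[[0,1,-2],0,15],[[0,1,-2],0,15],[[0,1,-2],0,15],[[0,1,-2],0,15],[[0,1,-2],0,15],[[0,1,-2],0,15]]'
python3 -m inch '[[[0,0,15],0,15],[[0,0,40],0,15],[[0,0,50],0,15],[[0,0,50],0,15],[[0,0,50],0,15],[[0,0,50],0,15]]'
python3 - <<'E'
from h import *
np.set_printoptions(precision=1,suppress=True)
for n in('top','scene'):
    c=shot(n);P=cloud(c)*1000
    m=(P[...,0]>490)&(P[...,0]<620)&(P[...,1]>-310)&(P[...,1]<-235)&(P[...,2]>35)&(P[...,2]<80)
    Q=P[m];print(n,len(Q),Q.min(0),Q.max(0))
    for a in np.arange(500,595,10):
        q=Q[(Q[:,0]>=a)&(Q[:,0]<a+10)]
        if len(q): print(int(a),len(q),q[:,1].min(),q[:,1].max(),np.median(q[:,2]))
E
```

```text
time_s: 3.9
ee_pos: [0.4531, -0.2778, 0.0351]
ee_rot: [0.0, -0.022, 1.0, -0.0]
force: [-0.6, 1.1, 5.4]
gripper_width: 0.025
grasp_force: 59.4
time_s: 4.4
ee_pos: [0.4518, -0.2767, 0.0831]
ee_rot: [-0.001, -0.022, 1.0, 0.001]
force: [-0.5, 0.4, -1.9]
gripper_width: 0.0246
grasp_force: 59.1
top 337 [ 492.3 -287.    44.7] [ 587.3 -257.    79.5]
500 43 -286.8674559405807 -261.14383579761426 69.7625466409948
510 34 -285.59471126554166 -260.10907219430675 71.80793951720199
520 45 -287.0436326887487 -259.4736036930999 70.51980925990931
530 36 -284.5480056819616 -259.0644025152467 66.84619202101138
540 40 -285.19241724249275 -259.3156857357283 64.34852162278537
550 30 -282.98889130589305 -258.13646202398263 62.10033146357896
560 40 -283.8401785207867 -257.7612935790191 57.74431615602693
570 30 -282.02440678174315 -257.0253994230973 54.996452497919066
580 29 -282.67899823806107 -257.7740330323484 53.01023097727975
scene 238 [ 490.4 -287.2   41.8] [ 586.4 -254.4   80. ]
500 32 -287.1600575020189 -256.6311487729611 65.15514604990102
510 32 -282.5172835143507 -256.94552398537184 66.73753641515923
520 32 -286.26784939629744 -255.69414062141317 64.690338176289
530 25 -281.14989069209275 -256.7777587793594 61.45221511095655
540 25 -284.56038554476083 -254.37905166575214 59.935199563501904
550 22 -284.16544827867875 -254.76068007294484 58.846406956231945
560 19 -279.5652696876035 -254.40179698540953 54.43329558739685
570 20 -283.0817031714864 -255.14596031559222 50.83139229307787
580 7 -281.09824026539377 -260.3305877218549 48.16559521270036
```

Gripped at 24.6 mm and level after the lift. The tip is 135.5 mm ahead of the TCP. Now carrying it to the line y = -50 in front of the nose.

```bash
python3 -m inch '[[[10,40,5],1,15],[[20,80,5],3,15],[[35,120,5],5,15],[[50,160,5],5,15],[[63,200,5],5,15],[[75,235,5],5,15],[[77,241,5],5,15],[[77,241,5],5,15],[[77,241,5],5,15],[[77,241,5],5,15]]'
python3 - <<'E'
from h import *
np.set_printoptions(precision=2,suppress=True)
s=manip.sense();p=s['ee_pos'][:2]*1000; q=s['ee_rot'];t=np.radians(7.5);d=p-[681.4,34.8]
print(s['ee_pos']*1000,'jig',d@[np.cos(t),np.sin(t)],d@[-np.sin(t),np.cos(t)],'yaw',np.degrees(-2*q[1]/q[2]),s['qpos'])
E
```

```text
time_s: 5.33
ee_pos: [0.5288, -0.0374, 0.0886]
ee_rot: [-0.001, -0.065, 0.998, -0.0]
force: [0.1, 0.1, -1.7]
gripper_width: 0.0249
grasp_force: 59.5
[528.83 -37.41  88.59] jig -160.69097528486535 -51.6807750512295 yaw 7.509243680870328 [-0.2   0.23  1.95 -0.    0.96 -1.9 ]
```

```bash
python3 -m inch '[[[0,1,-20],0,15],[[0,1,-40],0,15],[[0,1,-42],0,15],[[0,1,-44],0,15],[[0,1,-45],0,15],[[0,1,-45],0,15],[[0,1,-45],0,15]]'
python3 - <<'E'
from h import *
c=shot('scene'); u,v=proj(c,[.62,0,.02]); u=int(u);v=int(v); save(c,'lower',(u-65,v-55,u+65,v+50),5)
E
```

```text
time_s: 5.92
ee_pos: [0.5305, -0.0359, 0.0454]
ee_rot: [0.001, -0.066, 0.998, -0.0]
force: [0.1, 0.1, -0.9]
gripper_width: 0.025
grasp_force: 59.5
```

View pics/lower.png

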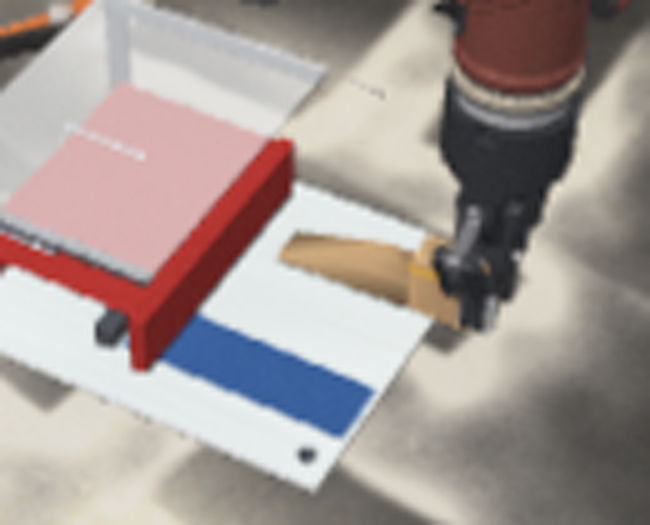

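The wedge hangs level, about 2 mm above the bed: tip at crop (285,250), nose face at (215,270). Lowering, then starting the push.

```bash
python3 -m inch '[[[0,0,-1],0,15],[[0,0,-2],0,15],[[0,0,-3],0,15],[[0,0,-3],0,15],[[0,0,-3],0,15]]'
python3 -m inch '[[[8,1,0],0,15],[[16,2,0],0,15],[[24,3,0],0,15],[[32,4,0],0,15],[[40,5,0],0,15],[[47,6,0],0,15],[[54,7,0],0,15],[[60,8,0],0,15],[[60,8,0],0,15]]'
```

```text
time_s: 6.38
ee_pos: [0.5302, -0.0355, 0.043]
ee_rot: [0.0, -0.066, 0.998, -0.0]
force: [-3.9, 0.2, 8.4]
gripper_width: 0.0252
grasp_force: 60.8
time_s: 7.13
ee_pos: [0.5832, -0.028, 0.043]
ee_rot: [-0.009, -0.067, 0.998, 0.0]
force: [-22.6, -3.4, 25.8]
gripper_width: 0.025
grasp_force: 64.1
```

```bash
python3 -m inch '[[[3,0,1],0,15],[[8,1,1],0,15],[[14,2,1],0,15],[[20,3,1],0,15],[[26,3,1],0,15],[[32,4,1],0,15],[[36,5,1],0,15],[[36,5,1],0,15]]'
cat > j.py <<'E'
from h import *
s=manip.sense();p=s['ee_pos'][:2]*1000; q=s['ee_rot'];t=np.radians(7.5);d=p-[681.4,34.8]
print('jig',(d@[np.cos(t),np.sin(t)]).round(1),(d@[-np.sin(t),np.cos(t)]).round(1),'z',(s['ee_pos'][2]*1000).round(1),'yaw',np.degrees(-2*q[1]/q[2]).round(1),'t',s['time_s'],'F',np.round(s['force'],1),'q6',s['qpos'][5])
E
python3 j.py
```

```text
time_s: 7.8
ee_pos: [0.6201, -0.0229, 0.0431]
ee_rot: [-0.008, -0.067, 0.998, 0.0]
force: [-17.4, -3.7, 16.6]
gripper_width: 0.0249
grasp_force: 62.9
jig -68.3 -49.2 z 43.1 yaw 7.6 t 7.8 F [-17.4  -3.7  16.6] q6 -1.8501662742176748
```

```bash
python3 -m inch '[[[3,0,0],0,15],[[6,1,0],0,15],[[9,1,0],0,15],[[9,1,0],0,15],[[9,1,0],0,15]]'; python3 j.py
python3 - <<'E'
from h import *
np.set_printoptions(precision=1,suppress=True)
t=np.radians(7.5);R=np.array([[np.cos(t),np.sin(t)],[-np.sin(t),np.cos(t)]])
ims=[]
for n in('top','scene'):
    c=shot(n); u,v=proj(c,[.66,0,.03]); u=int(u);v=int(v); I=c['pixels'][v-52:v+52,u-38:u+38,::-1]; ims.append(cv2.resize(I,None,fx=5,fy=5,interpolation=cv2.INTER_CUBIC))
    P=cloud(c)*1000;hsv=cv2.cvtColor(c['pixels'],cv2.COLOR_RGB2HSV)
    m=((hsv[...,0]<6)|(hsv[...,0]>174))&(hsv[...,1]>120)&(abs(P[...,0]-680)<100)&(abs(P[...,1])<150)&(P[...,2]<90);Q=P[m]
    if len(Q): J=(Q[:,:2]-[681.4,34.8])@R.T; print(n,len(Q),'red jx',np.percentile(J[:,0],[2,10,50]),'z',np.percentile(Q[:,2],[1,3,50,97]))
cv2.imwrite('pics/in.png',np.hstack(ims))
E
```

```text
time_s: 8.22
ee_pos: [0.6291, -0.0218, 0.043]
ee_rot: [-0.008, -0.067, 0.998, 0.0]
force: [-16.6, -2.4, 15.7]
gripper_width: 0.0248
grasp_force: 62.8
jig -59.3 -49.2 z 43.0 yaw 7.7 t 8.2167 F [-16.6  -2.4  15.7] q6 -1.846765294928843
scene 469 red jx [-7.8 -6.7 -3.4] z [36.6 38.9 60.4 74.9]
```

View pics/in.png

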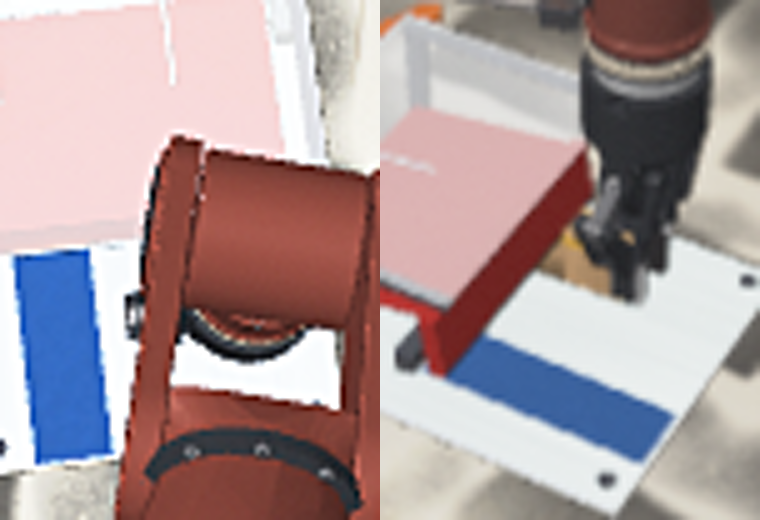

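The nose is raised and the wedge sits under it with its thick end close to the bar (scene half, (565,245)). Next: ease the load, open the fingers and back out along the jig's -x.

```bash
python3 -m inch '[[[-3,0,0],0,15],[[-5,-1,1],0,15],[[-5,-1,1],0,15],[[-5,-1,1],0,15]]'; python3 j.py
python3 -m inch '[[[0,0,0],0,25],[[0,0,0],0,35],[[0,0,0],0,50],[[0,0,0],0,50],[[0,0,0],0,50],[[0,0,0],0,50]]'; python3 j.py
```

```text
time_s: 8.65
ee_pos: [0.6287, -0.0219, 0.043]
ee_rot: [-0.001, -0.066, 0.998, 0.0]
force: [-3.3, 1.2, 0.3]
gripper_width: 0.0248
grasp_force: 60.6
jig -59.7 -49.4 z 43.0 yaw 7.6 t 8.65 F [-3.3  1.2  0.3] q6 -1.8494683463645223
time_s: 9.15
ee_pos: [0.6304, -0.0225, 0.0437]
ee_rot: [0.001, -0.066, 0.998, -0.0]
force: [0.7, -1.4, 0.1]
gripper_width: 0.0503
grasp_force: 0.0
jig -58.1 -50.2 z 43.7 yaw 7.6 t 9.15 F [ 0.7 -1.4  0.1] q6 -1.849372997291286
```

```bash
python3 -m inch '[[[-15,-2,0],0,50],[[-40,-5,0],0,50],[[-60,-8,0],0,50],[[-60,-8,30],0,70],[[-60,-8,70],0,85],[[-65,20,110],4,85],[[-70,60,110],11,85],[[-75,100,110],11,85],[[-80,140,110],11,85],[[-85,180,110],11,85]]'; python3 j.py
python3 - <<'E'
from h import *
np.set_printoptions(precision=1,suppress=True)
t=np.radians(7.5);R=np.array([[np.cos(t),np.sin(t)],[-np.sin(t),np.cos(t)]])
for n in('top','scene'):
    c=shot(n);P=cloud(c)*1000
    J=(P[...,:2]-[681.4,34.8])@R.T
    m=(J[...,0]>-80)&(J[...,0]<-14)&(abs(J[...,1]+50)<30)&(P[...,2]>43)&(P[...,2]<60)
    Q=J[m];print(n,m.sum(),Q.min(0) if len(Q) else '',Q.max(0) if len(Q) else '')
    print('offcut',rect(c,(.532,.26),.06,.011,.03))
    hsv=cv2.cvtColor(c['pixels'],cv2.COLOR_RGB2HSV)
    m=((hsv[...,0]<6)|(hsv[...,0]>174))&(hsv[...,1]>120)&(abs(P[...,0]-680)<100)&(abs(P[...,1])<150)&(P[...,2]<90);Q=P[m]
    if len(Q): print('red z',np.percentile(Q[:,2],[1,3,50,97]))
E
```

```text
time_s: 9.98
ee_pos: [0.5449, 0.1593, 0.1545]
ee_rot: [0.001, -0.161, 0.987, 0.0]
force: [0.6, 0.1, -0.0]
gripper_width: 0.0852
grasp_force: 0.0
jig -119.1 141.3 z 154.5 yaw 18.7 t 9.9833 F [ 0.6  0.1 -0. ] q6 -1.7329071066875086
top 144 [-59.4 -63.3] [-14.1 -36.2]
offcut {'n': 113, 'c': (528.5228881835938, 275.90203857421875), 'size': (75.6485595703125, 18.1829833984375), 'ang': 8.11424732208252, 'mean': array([534. , 275.1,  18.9]), 'zmed': np.float64(19.218249275467336)}
red z [-5.7 -5.5 -1.6  2.4]
scene 1 [-61.  -39.5] [-61.  -39.5]
offcut {'n': 376, 'c': (530.8828735351562, 262.0908508300781), 'size': (75.25833129882812, 42.27197265625), 'ang': 18.647220611572266, 'mean': array([529.6, 263.8,  16.4]), 'zmed': np.float64(16.57605495557013)}
red z [37.6 39.3 61.1 75.3]
```

The wedge's rear is at jig x = -59.4, so its origin is at -14, and the arm stays up. Now to the offcut's tail, c at (532,261).

```bash
python3 -m inch '[[[-20,40,0],0,85],[[-43,80,0],0,85],[[-43,91,-20],0,85],[[-43,91,-50],0,85],[[-43,91,-80],0,85],[[-43,91,-80],0,85],[[-43,91,-80],0,85]]'; python3 j.py
```

```text
time_s: 10.67
ee_pos: [0.5, 0.2475, 0.0715]
ee_rot: [-0.002, -0.161, 0.987, -0.001]
force: [0.7, -0.2, 1.1]
gripper_width: 0.0852
grasp_force: 0.0
jig -152.1 234.6 z 71.5 yaw 18.7 t 10.6667 F [ 0.7 -0.2  1.1] q6 -1.5600772547262436
```

```bash
python3 -m inch '[[[2,3,-20],0,85],[[2,3,-42],0,85],[[2,3,-42],0,70],[[2,3,-42],0,50],[[2,3,-42],0,30],[[2,3,-42],0,25],[[2,3,-42],0,25],[[2,3,-42],0,25],[[2,3,-42],0,25],[[2,3,-42],0,25]]'; python3 j.py
```

```text
time_s: 11.5
ee_pos: [0.5059, 0.2523, 0.034]
ee_rot: [0.002, -0.161, 0.987, 0.0]
force: [-0.8, -1.5, 7.3]
gripper_width: 0.0357
grasp_force: 60.6
jig -145.6 238.5 z 34.0 yaw 18.7 t 11.5 F [-0.8 -1.5  7.3] q6 -1.555789872174453
```

```bash
python3 -m inch '[[[0,0,20],0,25],[[0,0,50],0,25],[[10,-30,50],-4,25],[[22,-70,50],-11,25],[[34,-110,50],-11,25],[[44,-150,50],-11,25],[[52,-183,50],-11,25],[[52,-183,50],-11,25],[[52,-183,50],-11,25],[[52,-183,50],-11,25]]'; python3 j.py
python3 - <<'E'
from h import *
np.set_printoptions(precision=1,suppress=True)
t=np.radians(7.5);R=np.array([[np.cos(t),np.sin(t)],[-np.sin(t),np.cos(t)]])
c=shot('top');s=shot('scene')
u,v=proj(s,[.6,.06,.05]);u=int(u);v=int(v);save(s,'carry',(u-60,v-50,u+60,v+50),5)
for n,k in(('top',c),('scene',s)):
    P=cloud(k)*1000;J=(P[...,:2]-[681.4,34.8])@R.T
    m=(J[...,0]>-140)&(J[...,0]<-20)&(abs(J[...,1]-50)<35)&(P[...,2]>40)&(P[...,2]<80); Q=J[m]; print(n,m.sum(),Q.min(0),Q.max(0),np.median(P[m][:,2]))
    for a in range(-100,-40,10):
        q=Q[(Q[:,0]>=a)&(Q[:,0]<a+10)]
        if len(q): print(a,len(q),q[:,1].min(),q[:,1].max(),np.median(P[m][(Q[:,0]>=a)&(Q[:,0]<a+10),2]))
E
```

```text
time_s: 12.33
ee_pos: [0.5555, 0.0687, 0.0815]
ee_rot: [-0.0, -0.065, 0.998, 0.0]
force: [-0.3, -0.5, -0.8]
gripper_width: 0.0361
grasp_force: 60.2
jig -120.4 50.1 z 81.5 yaw 7.5 t 12.3333 F [-0.3 -0.5 -0.8] q6 -1.704541445378162Traceback (most recent call last):
  File "<stdin>", line 8, in <module>
    return umr_minimum(a, axis, None, out, keepdims, initial, where)
ValueError: zero-size array to reduction operation minimum which has no identity
```

View pics/carry.png

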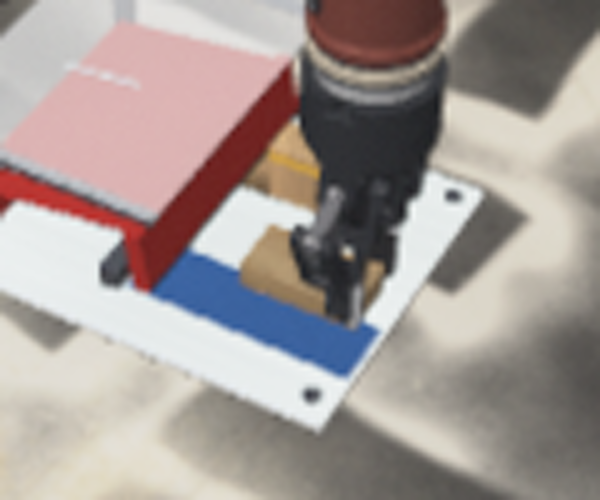

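The picture shows the offcut held level over the lane, front end at (265,255), with the wedge still under the bar at (290,170). Lowering to the bed.

```bash
python3 -m inch '[[[0,0,-20],0,25],[[0,0,-34],0,25],[[0,0,-37],0,25],[[0,0,-39],0,25],[[0,0,-41],0,25],[[0,0,-41],0,25],[[0,0,-41],0,25]]'; python3 j.py
```

```text
time_s: 13.02
ee_pos: [0.5546, 0.07, 0.042]
ee_rot: [-0.002, -0.067, 0.998, 0.0]
force: [-5.6, -0.1, 8.7]
gripper_width: 0.0362
grasp_force: 61.4
jig -121.1 51.5 z 42.0 yaw 7.7 t 13.0167 F [-5.6 -0.1  8.7] q6 -1.7049767139114675
```

```bash
python3 -m inch '[[[7,1,1],0,25],[[15,2,1],0,25],[[23,2,1],0,25],[[31,3,1],0,25],[[39,4,1],0,25],[[47,5,1],0,25],[[54,6,1],0,25],[[54,6,1],0,25],[[54,6,1],0,25]]'; python3 j.py
```

```text
time_s: 13.77
ee_pos: [0.6119, 0.0749, 0.0421]
ee_rot: [0.002, -0.066, 0.998, -0.0]
force: [1.9, -0.1, 2.0]
gripper_width: 0.036
grasp_force: 60.5
jig -63.7 48.8 z 42.1 yaw 7.6 t 13.7667 F [ 1.9 -0.1  2. ] q6 -1.694933355034868
```

```bash
python3 -m inch '[[[0,0,0],0,45],[[0,0,0],0,60],[[0,0,0],0,60],[[0,0,0],0,60],[[-12,-2,0],0,60],[[-28,-4,0],0,60],[[-45,-6,0],0,60],[[-45,-6,0],0,60]]'
python3 -m inch '[[[0,0,-3],0,40],[[0,0,-3],0,20],[[0,0,-3],0,10],[[0,0,-3],0,10],[[0,0,-3],0,10],[[0,0,-3],0,10]]'; python3 j.py
python3 - <<'E'
from h import *
np.set_printoptions(precision=1,suppress=True)
t=np.radians(7.5);R=np.array([[np.cos(t),np.sin(t)],[-np.sin(t),np.cos(t)]])
s=shot('scene');u,v=proj(s,[.63,.06,.03]);u=int(u);v=int(v);save(s,'push',(u-60,v-50,u+60,v+50),5)
P=cloud(s)*1000;J=(P[...,:2]-[681.4,34.8])@R.T
m=(J[...,0]>-85)&(J[...,0]<-12)&(abs(J[...,1]-50)<35)&(P[...,2]>19)&(P[...,2]<32); Q=J[m]
print(m.sum(),cv2.minAreaRect(Q.astype(np.float32)),Q.min(0),Q.max(0))
E
```

```text
time_s: 14.43
ee_pos: [0.5603, 0.0686, 0.0398]
ee_rot: [-0.003, -0.066, 0.998, 0.0]
force: [-0.2, 0.1, -1.2]
gripper_width: 0.0605
grasp_force: 0.0
time_s: 14.93
ee_pos: [0.5652, 0.0687, 0.0384]
ee_rot: [0.0, -0.066, 0.998, -0.0]
force: [0.7, 0.4, -0.1]
gripper_width: 0.0097
grasp_force: 0.0
jig -110.8 48.8 z 38.4 yaw 7.6 t 14.9333 F [ 0.7  0.4 -0.1] q6 -1.7049986678497693
205 ((-42.66719055175781, 50.08119201660156), (63.0169792175293, 41.77177047729492), 2.8615453243255615) [-74.7  28.3] [-12.1  71.1]
```

View pics/push.png

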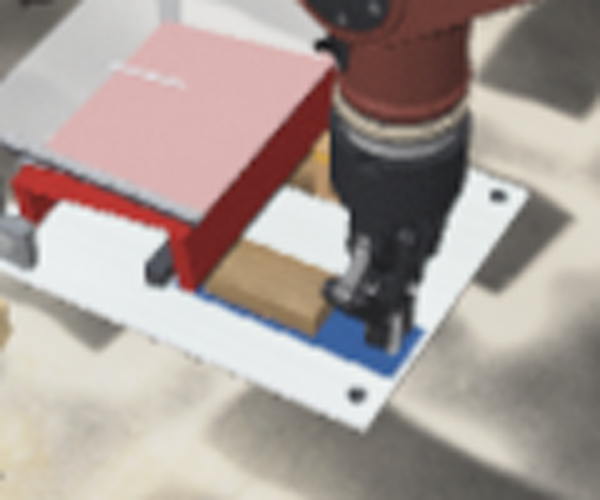

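The offcut lies straight in the lane with its front under the raised bar at (215,270), and the fingers stand behind it. Pushing.

```bash
python3 -m inch '[[[8,1,0],0,10],[[16,3,0],0,10],[[22,4,0],0,10],[[28,5,0],0,10],[[33,5,0],0,10],[[37,6,0],0,10],[[40,6,0],0,10],[[40,6,0],0,10],[[40,6,0],0,10]]'; python3 j.py
```

```text
time_s: 15.73
ee_pos: [0.6048, 0.0746, 0.0382]
ee_rot: [0.0, -0.066, 0.998, -0.0]
force: [0.3, -0.6, -0.0]
gripper_width: 0.0096
grasp_force: 0.0
jig -70.8 49.5 z 38.2 yaw 7.6 t 15.7333 F [ 0.3 -0.6 -0. ] q6 -1.6949002199690892
```

```bash
python3 -m inch '[[[2,0,0],0,10],[[4,0,0],0,10],[[6,1,0],0,10],[[6,1,0],0,10],[[6,1,0],0,10]]'; python3 j.py
python3 - <<'E'
from h import *
np.set_printoptions(precision=1,suppress=True)
t=np.radians(7.5);R=np.array([[np.cos(t),np.sin(t)],[-np.sin(t),np.cos(t)]])
s=shot('scene')
P=cloud(s)*1000;J=(P[...,:2]-[681.4,34.8])@R.T
m=(J[...,0]>-85)&(J[...,0]<-12)&(abs(J[...,1]-50)<35)&(P[...,2]>19)&(P[...,2]<32); Q=J[m]
print(m.sum(),cv2.minAreaRect(Q.astype(np.float32)),Q.min(0),Q.max(0))
E
```

```text
time_s: 16.15
ee_pos: [0.6108, 0.0757, 0.0384]
ee_rot: [0.0, -0.066, 0.998, -0.0]
force: [-0.4, 0.6, 0.1]
gripper_width: 0.0103
grasp_force: 0.0
jig -64.6 49.8 z 38.4 yaw 7.6 t 16.15 F [-0.4  0.6  0.1] q6 -1.6933459483524282
97 ((-45.44419860839844, 53.01604461669922), (35.95709228515625, 70.62844848632812), 81.97180938720703) [-79.7  30.3] [-12.1  70.4]
```

```bash
python3 -m inch '[[[1,0,0],0,10],[[2,0,0],0,10],[[3,0,0],0,10],[[3,0,0],0,10],[[3,0,0],0,10]]'; python3 j.py
```

```text
time_s: 16.62
ee_pos: [0.6138, 0.0757, 0.0384]
ee_rot: [0.0, -0.066, 0.998, 0.0]
force: [0.1, 0.5, 0.1]
gripper_width: 0.0098
grasp_force: 0.0
jig -61.6 49.3 z 38.4 yaw 7.6 t 16.6167 F [0.1 0.5 0.1] q6 -1.693373451746453
```

```bash
python3 -m inch '[[[1,0,0],0,10],[[2,0,0],0,10],[[2,0,0],0,10],[[2,0,0],0,10]]'; python3 j.py
```

```text
time_s: 16.95
ee_pos: [0.6157, 0.0756, 0.0383]
ee_rot: [0.0, -0.066, 0.998, -0.0]
force: [0.5, -0.5, -0.1]
gripper_width: 0.0101
grasp_force: 0.1
jig -59.8 49.1 z 38.3 yaw 7.6 t 16.95 F [ 0.5 -0.5 -0.1] q6 -1.693379201661341
```

```bash
python3 -m inch '[[[-10,-1,0],0,10],[[-35,-5,0],0,10],[[-60,-8,0],0,10],[[-60,-8,40],0,10],[[-60,-8,80],0,10],[[-70,-40,110],0,10],[[-80,-80,110],0,40],[[-80,-80,110],0,60],[[-80,-80,110],0,60]]'; python3 j.py
python3 - <<'E'
from h import *
np.set_printoptions(precision=1,suppress=True)
t=np.radians(7.5);R=np.array([[np.cos(t),np.sin(t)],[-np.sin(t),np.cos(t)]])
ims=[]
for n in('top','scene'):
    k=shot(n);P=cloud(k)*1000;J=(P[...,:2]-[681.4,34.8])@R.T
    m=(J[...,0]>-85)&(J[...,0]<-12)&(abs(J[...,1]-50)<35)&(P[...,2]>18)&(P[...,2]<32); Q=J[m]
    if len(Q): print(n,m.sum(),cv2.minAreaRect(Q.astype(np.float32)),Q.min(0),Q.max(0))
    m=(J[...,0]>-80)&(J[...,0]<-14)&(abs(J[...,1]+50)<30)&(P[...,2]>40)&(P[...,2]<60); Q=J[m]
    if len(Q): print(n,'wedge',Q.min(0),Q.max(0))
    u,v=proj(k,[.65,.03,.03]);u=int(u);v=int(v);ims.append(cv2.resize(k['pixels'][v-52:v+52,u-38:u+38,::-1],None,fx=5,fy=5,interpolation=cv2.INTER_CUBIC))
cv2.imwrite('pics/stop.png',np.hstack(ims))
E
```

```text
time_s: 17.7
ee_pos: [0.5359, -0.0061, 0.1494]
ee_rot: [0.001, -0.064, 0.998, -0.0]
force: [-0.2, 1.0, -0.0]
gripper_width: 0.0453
grasp_force: 0.0
jig -149.6 -21.6 z 149.4 yaw 7.4 t 17.7 F [-0.2  1.  -0. ] q6 -1.8413713132751024
top 165 ((-41.04265594482422, 49.14070129394531), (39.30214309692383, 62.55377197265625), 80.3635482788086) [-68.6  28.1] [-12.2  73.8]
top wedge [-59.8 -63.2] [-14.4 -36.3]
scene 148 ((-32.97869110107422, 49.52989196777344), (41.61677169799805, 41.83354187011719), 0.095451720058918) [-53.8  28.6] [-12.2  70.5]
scene wedge [-62.2 -61.7] [-15.6 -32.4]
```

View pics/stop.png

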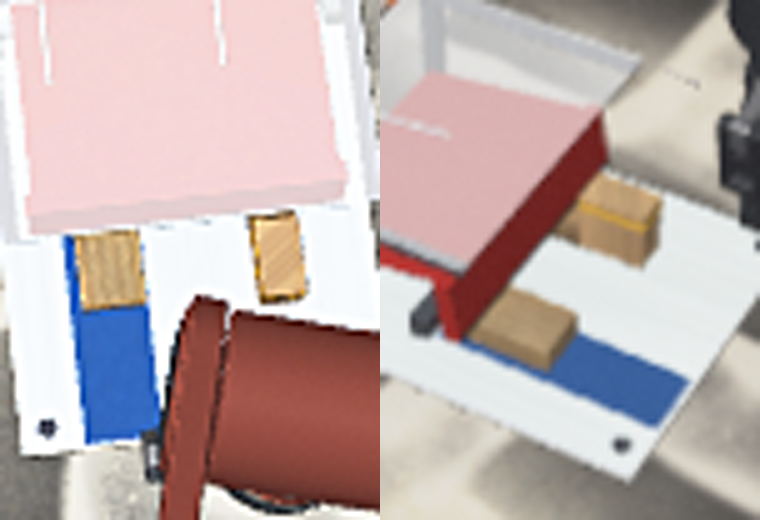

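Top half: the offcut at (110,270) lies in the lane and the wedge at (278,255) holds the arm up. The offcut's rear is at about jig x = -52, so it is roughly 2 mm short of the stop. I'll turn the gripper 90° so one finger reaches ahead of the body clear of the guard, and push it home.

```bash
python3 -m inch '[[[5,20,0],-7,60],[[10,40,0],-14,60],[[15,60,0],-21,60],[[22,74,0],-28,60],[[22,74,0],-35,60],[[22,74,0],-42,60],[[22,74,0],-49,60],[[22,74,0],-56,60],[[22,74,0],-63,60],[[22,74,0],-70,60]]'
python3 -m inch '[[[0,0,0],-7,60],[[0,0,0],-14,60],[[0,0,-20],-20,60],[[0,0,-60],-20,60],[[0,0,-90],-20,60],[[0,0,-110],-20,60],[[0,0,-115],-20,60],[[0,0,-115],-20,60],[[0,0,-115],-20,60]]'
python3 j.py; python3 -c "
from bench import manip;print(manip.sense()['ee_rot'])"
```

```text
time_s: 18.63
ee_pos: [0.5569, 0.0713, 0.1468]
ee_rot: [-0.001, 0.52, 0.854, -0.0]
force: [0.3, -0.5, 0.7]
gripper_width: 0.0601
grasp_force: 0.0
time_s: 19.38
ee_pos: [0.5575, 0.0707, 0.0328]
ee_rot: [-0.0, 0.659, 0.753, -0.0]
force: [0.2, 0.5, 0.1]
gripper_width: 0.0603
grasp_force: 0.0
jig -118.1 51.7 z 32.8 yaw -100.3 t 19.3833 F [0.2 0.5 0.1] q6 -0.1322015110761757
[-3.66432546e-04  6.58503937e-01  7.52577169e-01 -1.86547078e-04]
```

```bash
python3 -m inch '[[[5,-2,0],0,60],[[10,-1,0],0,60],[[15,-1,0],0,60],[[18,0,0],0,60],[[20,0,0],0,60],[[21,0,0],0,60],[[21,0,0],0,60]]'; python3 j.py
python3 -m inch '[[[1,0,0],0,60],[[2,0,0],0,60],[[3,0,0],0,60],[[3,0,0],0,60]]'; python3 j.py
```

```text
time_s: 19.97
ee_pos: [0.579, 0.0696, 0.0335]
ee_rot: [0.0, 0.659, 0.752, 0.0]
force: [-0.7, 0.2, -0.1]
gripper_width: 0.0601
grasp_force: 0.0
jig -97.0 47.9 z 33.5 yaw -100.4 t 19.9667 F [-0.7  0.2 -0.1] q6 -0.13237974077932627
time_s: 20.3
ee_pos: [0.5818, 0.0696, 0.0333]
ee_rot: [0.0, 0.659, 0.752, 0.0]
force: [0.6, 0.2, 0.4]
gripper_width: 0.0599
grasp_force: 0.0
jig -94.2 47.5 z 33.3 yaw -100.4 t 20.3 F [0.6 0.2 0.4] q6 -0.1324307081188078
```

Little resistance so far; continuing in small steps until the stop is felt.

```bash
python3 -m inch '[[[1,0,0],0,60],[[2,0,0],0,60],[[3,0,0],0,60],[[3,0,0],0,60]]'; python3 j.py
python3 -m inch '[[[1,0,0],0,60],[[2,0,0],0,60],[[3,0,0],0,60],[[3,0,0],0,60]]'; python3 j.py
```

```text
time_s: 20.63
ee_pos: [0.5837, 0.0696, 0.0332]
ee_rot: [-0.001, 0.659, 0.752, -0.001]
force: [-2.9, 0.2, 2.9]
gripper_width: 0.0602
grasp_force: 1.7
jig -92.3 47.3 z 33.2 yaw -100.4 t 20.6333 F [-2.9  0.2  2.9] q6 -0.13241155965808915
time_s: 20.97
ee_pos: [0.5839, 0.0696, 0.0329]
ee_rot: [-0.003, 0.659, 0.752, -0.003]
force: [-10.7, -1.6, 9.7]
gripper_width: 0.0598
grasp_force: 5.6
jig -92.1 47.2 z 32.9 yaw -100.3 t 20.9667 F [-10.7  -1.6   9.7] q6 -0.13248829442701546
```

The stop is felt at 10.7 N with no further motion. Backing off, turning back and going to the wedge's tail.

```bash
python3 -m inch '[[[-20,-2,0],0,60],[[-50,-6,0],0,60],[[-50,-6,40],0,60],[[-50,-6,80],7,60],[[-45,-30,90],14,60],[[-40,-60,90],21,60],[[-30,-95,90],28,60],[[-20,-100,90],35,60],[[-15,-100,90],42,60],[[-15,-100,90],49,60]]'
python3 -m inch '[[[0,0,0],7,60],[[0,0,0],14,60],[[0,0,0],21,60],[[0,0,0],28,60],[[0,0,0],35,60],[[0,0,0],41,60],[[0,0,0],41,60],[[0,0,0],41,60]]'
python3 j.py
python3 - <<'E'
from h import *
np.set_printoptions(precision=1,suppress=True)
t=np.radians(7.5);R=np.array([[np.cos(t),np.sin(t)],[-np.sin(t),np.cos(t)]])
for n in('top','scene'):
    k=shot(n);P=cloud(k)*1000;J=(P[...,:2]-[681.4,34.8])@R.T
    m=(J[...,0]>-62)&(J[...,0]<-12)&(abs(J[...,1]-50)<35)&(P[...,2]>18)&(P[...,2]<32); Q=J[m]
    if len(Q): print(n,m.sum(),cv2.minAreaRect(Q.astype(np.float32)),Q.min(0),Q.max(0))
E
```

```text
time_s: 21.8
ee_pos: [0.5747, -0.0318, 0.124]
ee_rot: [0.002, 0.286, 0.958, 0.0]
force: [0.1, -0.2, -0.0]
gripper_width: 0.06
grasp_force: 0.0
time_s: 22.47
ee_pos: [0.573, -0.0304, 0.1234]
ee_rot: [0.001, -0.064, 0.998, -0.0]
force: [0.2, 0.2, 0.4]
gripper_width: 0.0598
grasp_force: 0.0
jig -116.0 -50.5 z 123.4 yaw 7.4 t 22.4667 F [0.2 0.2 0.4] q6 -1.8752025501938914
top 172 ((-32.02797317504883, 47.089691162109375), (37.801116943359375, 39.7418098449707), 89.61881256103516) [-51.9  28.2] [-12.1  65.9]
scene 147 ((-32.889862060546875, 48.941280364990234), (40.92561340332031, 40.917999267578125), 87.35962677001953) [-53.7  27.6] [-12.4  69.2]
```

```bash
python3 -m inch '[[[0,0,-30],0,60],[[0,0,-60],0,60],[[0,0,-80],0,60],[[0,0,-80],0,60],[[12,2,-80],0,60],[[26,4,-80],0,60],[[40,6,-80],0,60],[[50,7,-80],0,60],[[56,8,-80],0,60],[[56,8,-80],0,60]]'; python3 j.py
```

```text
time_s: 23.4
ee_pos: [0.631, -0.0224, 0.045]
ee_rot: [0.002, -0.066, 0.998, -0.0]
force: [-0.2, 0.0, -0.1]
gripper_width: 0.0597
grasp_force: 0.0
jig -57.5 -50.1 z 45.0 yaw 7.5 t 23.4 F [-0.2  0.  -0.1] q6 -1.8489290127209277
```

```bash
python3 -m inch '[[[0,0,-1],0,40],[[0,0,-1],0,25],[[0,0,-1],0,15],[[0,0,-1],0,15],[[0,0,-1],0,15],[[0,0,-1],0,15],[[0,0,-1],0,15],[[0,0,-1],0,15]]'; python3 j.py
python3 -m inch '[[[-8,-1,0],0,15],[[-18,-2,0],0,15],[[-30,-4,0],0,15],[[-42,-6,0],0,15],[[-54,-7,0],0,15],[[-66,-9,0],0,15],[[-78,-10,0],0,15],[[-90,-12,0],0,15],[[-96,-13,0],0,15],[[-96,-13,0],0,15]]'; python3 j.py
```

```text
time_s: 24.07
ee_pos: [0.6277, -0.0223, 0.0423]
ee_rot: [-0.001, -0.066, 0.998, 0.0]
force: [-4.9, -0.0, 4.5]
gripper_width: 0.0252
grasp_force: 59.8
jig -60.7 -49.6 z 42.3 yaw 7.6 t 24.0667 F [-4.9 -0.   4.5] q6 -1.8496370367469819
time_s: 24.9
ee_pos: [0.5315, -0.0356, 0.0423]
ee_rot: [-0.0, -0.066, 0.998, -0.0]
force: [-0.7, -0.1, -1.1]
gripper_width: 0.0247
grasp_force: 60.2
jig -157.8 -50.2 z 42.3 yaw 7.5 t 24.9 F [-0.7 -0.1 -1.1] q6 -1.900405249301693
```

```bash
python3 -m inch '[[[0,0,-1],0,15],[[0,0,-2],0,15],[[0,0,-2],0,15]]'
python3 -m inch '[[[0,0,0],0,25],[[0,0,0],0,40],[[0,0,0],0,60],[[0,0,0],0,60],[[-20,-3,0],0,60],[[-45,-6,0],0,60],[[-45,-6,0],0,60],[[-45,-6,40],0,60],[[-45,-6,80],0,60],[[-45,-6,120],0,60]]'
python3 -m inch '[[[-40,-40,20],0,60],[[-60,-80,20],0,60],[[-60,-120,20],0,60],[[-60,-160,20],0,60],[[-60,-160,20],0,60],[[-60,-160,20],0,60]]'
python3 j.py
python3 - <<'E'
from h import *
np.set_printoptions(precision=1,suppress=True)
t=np.radians(7.5);R=np.array([[np.cos(t),np.sin(t)],[-np.sin(t),np.cos(t)]]);ims=[]
for n in('top','scene'):
    k=shot(n);P=cloud(k)*1000;J=(P[...,:2]-[681.4,34.8])@R.T
    m=(J[...,0]>-62)&(J[...,0]<-12)&(abs(J[...,1]-50)<35)&(P[...,2]>18)&(P[...,2]<32); Q=J[m]
    if len(Q): print(n,'offcut',cv2.minAreaRect(Q.astype(np.float32)),Q.min(0))
    m=(J[...,0]>-180)&(J[...,0]<-13)&(abs(J[...,1]+50)<30)&(P[...,2]>11)&(P[...,2]<70); Q=J[m]
    if len(Q): print(n,'wedge',cv2.minAreaRect(Q.astype(np.float32)),'zmax',np.percentile(P[m][:,2],97))
    hsv=cv2.cvtColor(k['pixels'],cv2.COLOR_RGB2HSV)
    m=((hsv[...,0]<6)|(hsv[...,0]>174))&(hsv[...,1]>120)&(abs(P[...,0]-680)<100)&(abs(P[...,1])<150)&(P[...,2]<90)&(P[...,2]>10);Q=P[m]
    if len(Q): print('red z',np.percentile(Q[:,2],[1,3,50,97]))
    u,v=proj(k,[.64,.03,.03]);u=int(u);v=int(v);ims.append(cv2.resize(k['pixels'][v-52:v+58,u-38:u+38,::-1],None,fx=5,fy=5,interpolation=cv2.INTER_CUBIC))
cv2.imwrite('pics/end.png',np.hstack(ims))
E
```

```text
time_s: 25.15
ee_pos: [0.532, -0.0356, 0.0422]
ee_rot: [-0.002, -0.066, 0.998, 0.0]
force: [-9.8, -1.0, 17.0]
gripper_width: 0.0247
grasp_force: 62.4
time_s: 25.98
ee_pos: [0.487, -0.0411, 0.1603]
ee_rot: [-0.001, -0.066, 0.998, 0.001]
force: [0.7, 0.3, -0.4]
gripper_width: 0.0602
grasp_force: 0.0
time_s: 26.48
ee_pos: [0.4283, -0.2051, 0.1811]
ee_rot: [0.001, -0.064, 0.998, -0.001]
force: [-0.3, -0.3, 0.1]
gripper_width: 0.0603
grasp_force: 0.0
jig -282.2 -204.8 z 181.1 yaw 7.3 t 26.4833 F [-0.3 -0.3  0.1] q6 -2.2916759928480137
top offcut ((-31.602401733398438, 47.00459289550781), (38.80992889404297, 37.90235137939453), 0.3571349084377289) [-51.1  28.1]
top wedge ((-93.75823211669922, -50.134483337402344), (59.70057678222656, 159.47647094726562), 89.96868133544922) zmax 57.83960353851855
scene offcut ((-32.707950592041016, 49.12083435058594), (42.491600036621094, 41.84029769897461), 87.16841888427734) [-54.   26.9]
scene wedge ((-91.93595886230469, -48.659175872802734), (132.62289428710938, 33.207801818847656), 0.004166361875832081) zmax 52.62039351662448
red z [32.8 34.7 59.8 71.9]
```

View pics/end.png

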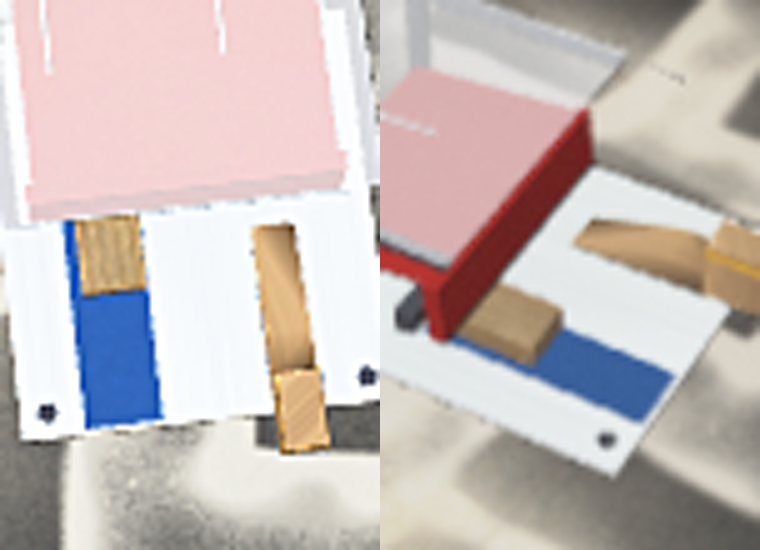

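The picture shows the offcut clamped in the lane at (110,255) and the wedge lying flat in front of the arm, tip at (272,230). The nose dropped about 5 mm onto the offcut, as it should. Handing in.

```bash
python3 -c "
from bench import manip;print(manip.sign_off())"
```

```text
the job is handed in; nothing more can be done
None
```

The job is handed in at about 27 s of robot time, with no verdict shown: the offcut is clamped in the blue lane against the end stop, the wedge lies flat with its origin about 110 mm in front of the arm, and I kept clear of the jar, tape measure and valve; one deviation is that the wedge held the arm on its step with its thick end about 8 mm short of the bar.

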